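# Load a ticket pad into the ratchet press

### The arm

A 6-joint arm with a two-finger parallel gripper is mounted at the origin on a cart in front of the work surface, level with it; the furniture and walls round the work are solid. World frame = base frame: x ahead of the robot, y to its left, z up, the work surface at z = 0. Lengths are in m, angles in rad, forces in N, time in s.
With the tool pointing down it reaches from about 0.275 to 0.875 m from the base axis. Payload 12.5 kg.
Tool frame: the origin (TCP) lies at the very end of the fingers, on their centre line; the grasp point (between the pads) lies 19 mm behind it; z points along the fingers, y is the line along which they close (so a half turn about z gives the same grasp; the last joint's range is limited). The gripper opens to 85 mm and grips with 20 to 120 N. Pads are 22 mm wide; open, the fingers measure 114 mm over their backs; the gripper's body (76 mm by 85 mm) begins 54 mm behind the grasp point. The pads swing forward as they close: fully open they stand 13 mm farther back than shut.
Start: joints at [-1.338, 0.351, 1.652, -0, 1.139, -0.085], TCP at [0.172, -0.522, 0.231] pointing down, gripper open.
Joint ranges: [-2.75, 2.75], [-0.79, 2.1], [0.01, 2.65], [-1.57, 4.71], [0.07, 3.14], [-2.87, 2.87]. Speed limits (rad/s): [2.22, 2.22, 2.79, 3.14, 3.14, 3.14].

### API

Orientations are given as a 3x3 rotation matrix whose columns are the frame's x, y, z axes.
In Python, from bench import manip gives the robot as it stands. Calls block until the motion is done:
- manip.move_ptp(position, orientation): joint-space move of the TCP to a pose.
- manip.move_l(position, attitude=None, max_speed=0.15): straight line of the TCP; attitude=None keeps the orientation; max_speed is the mean speed in m/s.
- manip.move_j(angles): joint-space move.
- manip.set_gripper(opening, effort=None): opening from 0.0 (shut) to 1.0 (fully open); effort is the grip in N (None keeps the last); returns when the fingers have stopped.
- manip.dwell(seconds).
- manip.inverse_kinematics(position, orientation): joint angles nearest the present ones, or None.
- manip.grab_frame(name): name is "scene" or "top"; returns (picture, depth): 480x640x3 uint8, red, green, blue; 480x640 float32, m along the optical axis (not along the pixel's ray), 0 where there is no reading.
- manip.get_calibration(name): a dict with "camera_matrix" (3x3 intrinsics, pixels), "R" (3x3) and "t" (3): a world point X has camera coordinates R X + t. Camera axes: x right, y down, z forward; pixel columns grow to the right and rows downward; lengths in m; the calibration is good to about 2 mm. A picture is of the moment at which its call begins. get_calibration takes no time and is no camera call.
A pose or a line that the arm cannot do raises manip.Unreachable and nothing moves.
- manip.sign_off(): hands the job in; it is judged then, once.
Trained networks look in the newest picture that a camera, given by its name, has taken for a name from the list of things; names that differ only in an ending like _2 or _b are one class to them, and where a whole thing is asked for, a point or a joint stands for the part that bears it (a point fixed in the world has none). Each returns a list of dicts, best first, with "confidence" (0 to 1); they miss things now and then, are a little off and sometimes report something else, mostly with a low value. They report only what shows in the picture. A call takes as long as a camera call.
- manip.look_for(camera, name): "at" ([x, y, z] in m, in world coordinates, good to about 4 mm: the middle of the surface that is visible of it).
Readings, each from a call of its own:
- manip.current_time(): time.
- manip.current_qpos(): joint angles.
- manip.current_joint_vel(): joint speeds.
- manip.current_joint_torque(): joint torques, N m.
- manip.current_ee_pos(): TCP position.
- manip.current_tcp_rot(): TCP orientation.
- manip.current_force(): force on the tool from outside, world axes, zero at the start.
- manip.current_ft_torque(): the same for the moment, N m.
- manip.current_grip_width(): opening from 0.0 (shut) to 1.0 (fully open).
- manip.current_grip_force(): force on a finger pad.
Only numpy, scipy, OpenCV 4.12 (cv2) and the standard library are available. Lean on these libraries where they do the work, as an engineer would, in place of code of your own. Each camera call takes 0.05 s, during which the arm holds its last target. There are 200 camera calls.

### The job

Load the ticket-pad press: lift its weighted head click by click by the fixed grip plate until it hangs by itself on the top tooth, then slide the ticket pad that lies in front of it home between the side rails and press it with about 10 N against the back stop. Then squeeze the round release bar towards the grip plate to draw the pawl out, let the head gently down on the pad, bed it with about 10 N of pressure, and let go so that its weight stays on the pad. Leave the release bar alone until the pad is home, never press the pad with more than 18 N, and do not disturb the other things on the counter.

Things in the scene. Friction and masses are not known exactly. Their poses are not given: they have to be found in the camera images.
- press: Fixed frame of the press. Origin on the counter under the middle of the post; x points away from the loading side, y left, z up, seen from that side. Steel post 24 x 22 mm, 156 mm high, with five saw teeth (9 mm pitch) on its +y face.
- rail_mouth (a point): Middle of the loading mouth, at press x = -108 mm, on the counter. Two side rails, 10 mm high, flare inwards from here to x = -81 mm, then run straight back, inner faces at y = +-56 mm. The back stop is a steel gauge block, 96 mm wide, 12 mm high, clamped between the rails; its front face may be anywhere from press x = -36 to -24 mm (not measured: feel for it), so the pad's origin comes to x = -116 to -104 mm.
- head: Weighted head, about 0.4 kg, slides up and down the post, aligned with the press. Origin on the post's axis at the underside of its plate (x -95 to -35, y +-45 mm, 18 mm thick), 10 mm over the counter at the lowest, 23, 32, 41, 50, 59 mm hung on a tooth, 63 mm at the upper stop. A rubber foot under the plate is screwed out 2 to 8 mm (not measured), so it meets the pad with the origin at 15 to 21 mm: feel for it.
- grip_plate (a point): Point on the head's fixed upright grip plate, grasped for lifting: plate 10 mm thick in y, 30 mm wide in x, at head x = -70, y = -25 mm, top 135 mm over the head's origin; this point 105 mm over it. 35 mm gap to the release bar for a finger, nothing on the other side. Post 58 mm behind; its top is 41 mm over this point at most. Lifting takes 5 N, up to about 14 N over a tooth.
- release_bar (a point): Point on the release bar, 105 mm over the head's origin: upright round bar, 12 mm thick, upper end at 136 mm, at head x = -70, y = +21 mm; front end of the pawl lever. Squeezed towards the grip plate (-y) it moves 12 mm to a firm stop, taking 2 to 6 N; width over plate and bar 57 mm, squeezed 45 mm. Held firmly squeezed, the head can be carried up or down; it may slip down a few mm as the pawl comes out.
- pawl (a joint): Turn of the sprung pawl lever about its upright pivot on the head, rad: 0 to 0.03 = nose fully in between the teeth, about 0.13 = nose on a tooth tip, 0.30 = release bar squeezed to its stop. Sprung towards 0. Lifting the head makes it click between 0 and 0.13 by itself. With the head resting on the pad it may stay anywhere from 0 to 0.13.
- ticket_pad: Loose pad of paper tickets with a coloured strip across one end, 160 x 105 x 13 mm, 0.12 kg, flat on the counter. Origin at the centre of its underside, x along the 160 mm side and pointing towards the press. It is too wide to grasp: push on its near edge (origin x = -80 mm).
- bell: Counter bell, 80 mm across, 56 mm high, stands to the left of the press. Bystander. Origin at the centre of its underside.
- stapler: Black stapler, 36 x 150 x 46 mm, to the left of the press. Bystander. Origin at the centre of its underside.
- pin_tin: Round tin with a lid, 66 mm across, 22 mm high, to the right of the press. Bystander. Origin at the centre of its underside.

How it is judged:
On the way, in this order (a step that is already met when the one before it is completed fails the run):
1. the head hangs by itself on the top tooth, let go, with the pawl in (z of head in the frame of press between 0.0575 and 0.0605 m and value of joint pawl below 0.06 rad and contact force between the fingers and head below 0.3 N), for 0.3 s.
2. the pad is pushed home and felt against the back stop (at least 3 N) while the head still hangs on the top tooth (x of ticket_pad in the frame of press above -0.1185 m and angle between the x axis of ticket_pad and the x axis of press, either way round below 0.03 rad and y of ticket_pad in the frame of press between -0.006 and 0.006 m and z of head in the frame of press above 0.0575 m and contact force between ticket_pad and press above 3 N), for 0.05 s.
3. the lowered head is pressed down on the pad (at least 7 N) to bed it (x of ticket_pad in the frame of press above -0.1185 m and angle between the x axis of ticket_pad and the x axis of press, either way round below 0.03 rad and y of ticket_pad in the frame of press between -0.006 and 0.006 m and contact force between head and ticket_pad above 7 N and z of head in the frame of press below 0.022 m), for 0.05 s.
At the end, for the whole second after the job is handed in: The pad lies where it was pushed home (origin no further forward than press x = -118.5 mm, square within 0.03 rad, between the rails), and the head, let go and at rest below its lowest tooth, bears on it with more than 1.5 N (x of ticket_pad in the frame of press above -0.1185 m and angle between the x axis of ticket_pad and the x axis of press, either way round below 0.03 rad and y of ticket_pad in the frame of press between -0.006 and 0.006 m and contact force between head and ticket_pad above 1.5 N and linear speed of each of head, ticket_pad below 0.01 m/s and z of head in the frame of press below 0.022 m); the robot touches nothing.
It fails at once if the release bar is squeezed (pawl past 0.24 rad) before the pad is in (its origin further forward than press x = -120.5 mm) (value of joint pawl above 0.24 rad and x of ticket_pad in the frame of press below -0.1205 m).
It fails at once if the pad is pressed by any part of the press (stop, rails or lowered head) with more than 18 N (contact force between ticket_pad and press above 18 N).
It fails at once if the bell, the stapler or the pin tin is moved by more than 20 mm (distance of any of bell, stapler, pin_tin from where it was at the start of the episode above 0.02 m).
It also fails if it takes over 72 s, if anything falls off the work surface, if the arm or the gripper's body presses on something with over 40 N, if the wrist force passes 120 N, or if a joint passes its speed limit or range.

## Working session

There is one attempt and no reset: what is moved stays moved. The work goes in short steps, each a Python script; the robot and the scene stay as the last script left them, time stands still between calls to the robot, and variables do not carry over. Pictures are saved under pics/ and viewed, at most 10 in all, crops included, and the job is handed in when it is done.

```bash
mkdir -p pics; ls; python3 - <<'E'
from bench import manip
import cv2,numpy as np
for c in("scene","top"):
    p,d=manip.grab_frame(c); cv2.imwrite(f"pics/{c}0.png",p[:,:,::-1]); np.save(f"pics/{c}_d.npy",d)
    k=manip.get_calibration(c); print(c,k["camera_matrix"].round(1).tolist(),k["R"].round(4).tolist(),k["t"].round(4).tolist())
    for n in("press","head","grip_plate","release_bar","ticket_pad","bell","stapler","pin_tin","pawl"):
        print(n,[(np.round(r["at"],4).tolist(),round(r["confidence"],2)) for r in manip.look_for(c,n)[:2]])
E
```

```text
pics
scene [[584.7, 0.0, 326.5], [0.0, 584.7, 231.4], [0.0, 0.0, 1.0]] [[-0.7053, -0.7085, 0.0234], [-0.413, 0.3838, -0.8259], [0.5762, -0.5922, -0.5634]] [0.308, 0.3571, 1.1938]
press [([0.6799, -0.2105, 0.0422], 0.91)]
head [([0.6611, -0.2108, 0.0657], 0.78)]
grip_plate [([0.6577, -0.2071, 0.0611], 0.69)]
release_bar [([0.6627, -0.1811, 0.087], 0.77)]
ticket_pad [([0.5249, -0.1519, 0.0159], 0.59), ([0.6634, -0.1849, 0.0836], 0.41)]
bell [([0.4271, 0.1934, 0.0263], 0.61)]
stapler [([0.5767, 0.1411, 0.0276], 0.62)]
pin_tin [([0.6648, -0.1857, 0.0867], 0.2)]
pawl [([0.6609, -0.185, 0.0865], 0.46)]
top [[461.2, 0.0, 317.4], [0.0, 461.2, 238.8], [0.0, 0.0, 1.0]] [[-0.0276, -0.9996, 0.0103], [-0.9923, 0.0262, -0.1207], [0.1204, -0.0136, -0.9926]] [-0.1439, 0.6026, 1.0292]
press [([0.6972, -0.2165, 0.0378], 0.66)]
head [([0.6669, -0.2121, 0.0374], 0.86)]
grip_plate [([0.6654, -0.2124, 0.04], 0.75)]
release_bar [([0.6997, -0.1887, 0.0712], 0.52)]
ticket_pad [([0.5314, -0.1602, 0.0096], 0.7)]
bell [([0.4469, 0.1719, 0.0304], 0.57)]
stapler [([0.5893, 0.125, 0.038], 0.62)]
pin_tin [([0.5944, -0.4876, 0.024], 0.6)]
pawl [([0.6983, -0.1913, 0.0761], 0.59)]
```

View pics/scene0.png

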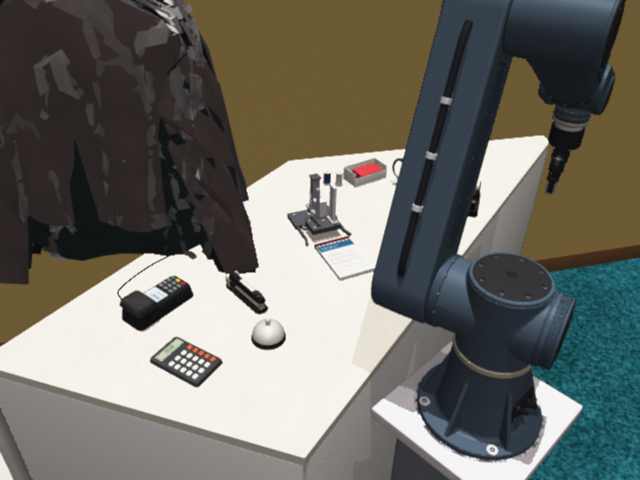

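View pics/top0.png

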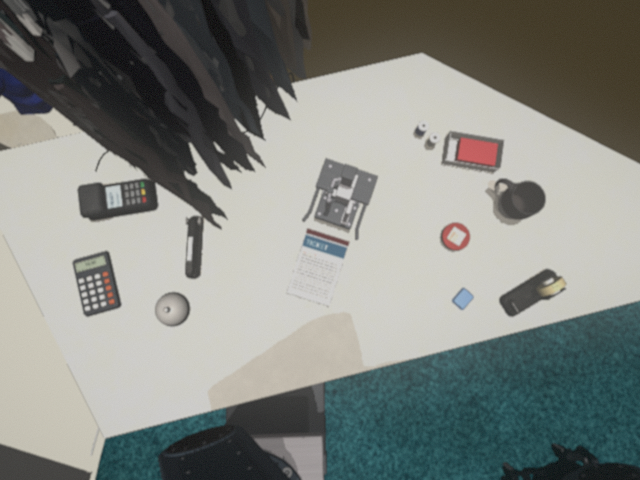

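Scene shows the press at about (320,215) and the pad in front of it at (345,257). In the top view the press is at (340,195), rail mouths are at (308,222) and (358,238), and the pad is at (318,267) with its strip towards the press. The bystanders are clear of all of these. Next I measure the press axes from depth.

```bash
cat > h.py <<'E'
from bench import manip
import numpy as np, cv2
def cloud(c,p,d):
    k=manip.get_calibration(c);K=k["camera_matrix"]
    v,u=np.mgrid[:480,:640]
    X=np.stack([(u-K[0,2])/K[0,0]*d,(v-K[1,2])/K[1,1]*d,d],-1)
    return (X-k["t"])@k["R"]   # R^T(X-t)
E
python3 - <<'E'
from h import *
ims=[]
for c,(u0,v0,u1,v1) in(("top",(270,150,400,315)),("scene",(270,160,400,290))):
    p=cv2.imread(f"pics/{c}0.png"); d=np.load(f"pics/{c}_d.npy"); W=cloud(c,p,d)
    m=(W[...,0]>.42)&(W[...,0]<.85)&(W[...,1]>-.35)&(W[...,1]<-.05)&(d>0)
    P=W[m]; print(c,"counter z",np.median(P[abs(P[:,2])<.008,2]).round(4))
    for lo,hi in((.006,.0105),(.0105,.018),(.018,.035),(.035,.07),(.07,.1),(.1,.13),(.13,.15),(.15,.165),(.165,.25)):
        q=P[(P[:,2]>lo)&(P[:,2]<hi)]
        if len(q)>3:
            r=cv2.minAreaRect((q[:,:2]*1000).astype(np.float32)); print(lo,hi,len(q),q.mean(0).round(4),[np.round(a,1) for a in r])
    # pad: rectified
    ims.append(cv2.resize(p[v0:v1,u0:u1],None,fx=(600/(v1-v0)) if c=="top" else 3.,fy=(600/(v1-v0)) if c=="top" else 3.,interpolation=cv2.INTER_CUBIC))
cv2.imwrite("pics/c_top.png",ims[0])
E
```

```text
top counter z 0.0001
0.006 0.0105 802 [ 0.579  -0.1774  0.0091] [array([ 631.6, -204.3]), array([297.6, 402.2]), np.float64(87.8)]
0.0105 0.018 3660 [ 0.6004 -0.1835  0.0133] [array([ 618.7, -187. ]), array([138.2, 336.4]), np.float64(68.4)]
0.018 0.035 81 [ 0.6866 -0.2102  0.0231] [array([ 644.4, -206.9]), array([126.3, 279.6]), np.float64(73.2)]
0.035 0.07 873 [ 0.6642 -0.2032  0.0433] [array([ 682.1, -212. ]), array([89.6, 99.9]), np.float64(69.5)]
0.07 0.1 385 [ 0.6993 -0.2179  0.0872] [array([ 692.4, -211.1]), array([ 59.1, 103.4]), np.float64(74.1)]
0.1 0.13 64 [ 0.6905 -0.2149  0.1141] [array([ 680.2, -219.4]), array([53.7, 75.8]), np.float64(61.6)]
0.13 0.15 33 [ 0.6784 -0.2132  0.1382] [array([ 677.3, -220.2]), array([55. , 69.3]), np.float64(57.1)]
0.15 0.165 287 [ 0.6997 -0.2232  0.1562] [array([ 689.4, -224.1]), array([56.7, 95.9]), np.float64(60.2)]
scene counter z 0.001
0.006 0.0105 372 [ 0.5769 -0.1635  0.0087] [array([ 641.8, -196.8]), array([406.1, 281.5]), np.float64(0.4)]
0.0105 0.018 1491 [ 0.5682 -0.1649  0.0136] [array([ 614.4, -187.8]), array([138.7, 345.3]), np.float64(69.7)]
0.018 0.035 162 [ 0.6472 -0.1884  0.0262] [array([ 616.1, -177.3]), array([112.8, 320.9]), np.float64(67.5)]
0.035 0.07 549 [ 0.6636 -0.2021  0.0472] [array([ 684.3, -213.5]), array([ 92. , 124.5]), np.float64(70.2)]
0.07 0.1 290 [ 0.6795 -0.2125  0.0843] [array([ 685.8, -210.1]), array([ 59.6, 104.5]), np.float64(77.1)]
0.1 0.13 163 [ 0.6763 -0.2129  0.1153] [array([ 681. , -221.3]), array([57.2, 94.9]), np.float64(60.0)]
0.13 0.15 125 [ 0.6784 -0.2153  0.1398] [array([ 678.4, -222.2]), array([57.8, 98.2]), np.float64(58.3)]
0.15 0.165 120 [ 0.688  -0.2202  0.1558] [array([ 687.2, -224.3]), array([ 55. , 106.9]), np.float64(60.7)]
```

View pics/c_top.png

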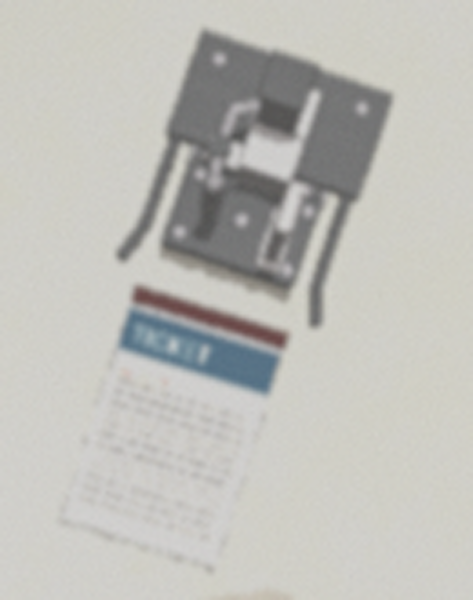

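The crop shows the head plate with the bar (left, 212,175) and grip plate (right, 285,230) at its front, the post at (270,150) behind them, and rails open towards the pad. The pad is roughly in line with them. I'll fit box models to the clouds.

```bash
python3 - <<'E'
from h import *
from scipy.optimize import least_squares
C={}
for c in("top","scene"):
    d=np.load(f"pics/{c}_d.npy");W=cloud(c,None,d);m=(d>0)&(W[...,0]>.42)&(W[...,0]<.85)&(W[...,1]>-.35)&(W[...,1]<-.05);C[c]=W[m]
def sdf(P,b):
    b=np.array(b)/1000;c=(b[0]+b[1])/2;h=(b[1]-b[0])/2;q=abs(P-c)-h
    return np.linalg.norm(np.maximum(q,0),axis=1)+np.minimum(q.max(1),0)
def loc(P,x,y,a):
    c,s=np.cos(a),np.sin(a);D=P-[x,y,0];return np.stack([c*D[:,0]+s*D[:,1],-s*D[:,0]+c*D[:,1],P[:,2]],1)
def fit(P,boxes,x0,lift=False,cut=.012):
    def f(p):
        L=loc(P,*p[:3]);r=np.full(len(P),1.)
        for b,mv in boxes:
            Q=L-[0,0,p[3]] if mv else L
            s=sdf(Q,b);r=np.where(abs(s)<abs(r),s,r)
        return r
    s=least_squares(f,x0,loss="cauchy",f_scale=.002);return s.x,np.median(abs(f(s.x)))
pb=[([(-12,-11,0),(12,11,156)],0),([(-95,-45,0),(-35,45,18)],1),([(-85,-30,18),(-55,-20,135)],1),([(-76,15,60),(-64,27,136)],1)]
for n,P in list(C.items())+[("both",np.vstack(list(C.values())))]:
    Q=P[(P[:,2]>.034)&(P[:,0]>.56)]
    for h in(.010,.023,.032):
        s,r=fit(Q,pb,[.71,-.225,-.35,h]);print(n,"press",s.round(4),round(r,5))
    L=loc(P,.71,-.225,-.35)
    Q=P[(P[:,2]>.008)&(P[:,2]<.017)&(L[:,0]<-.115)]
    s,r=fit(Q,[([(-80,-52.5,-20),(80,52.5,13)],0)],[.53,-.158,-.33,0]);print(n,"pad",s[:3].round(4),round(r,5))
    # rails: points 5..12mm high, |y| 50..75, x -108..-40
    L=loc(P,.71,-.225,-.35)
    for lo,hi in((-.80,-.6),):
        for sg in(1,-1):
            q=L[(L[:,2]>.006)&(L[:,2]<.013)&(L[:,0]>-.078)&(L[:,0]<-.04)&(sg*L[:,1]>.048)&(sg*L[:,1]<.08)]
            if len(q)>5: print("rail",sg,len(q),q[:,1].min().round(4),q[:,1].mean().round(4),q[:,1].max().round(4))
E
```

```text
top press [ 0.7241 -0.2293 -0.3779  0.0407] 0.00212
top press [ 0.7243 -0.2286 -0.376   0.0228] 0.00176
top press [ 0.7241 -0.2293 -0.3779  0.0407] 0.00212
top pad [ 0.5257 -0.1561 -0.333 ] 0.00135
rail 1 51 0.0564 0.0631 0.069
rail -1 51 -0.0768 -0.0579 -0.0532
scene press [ 0.7204 -0.2288 -0.3587  0.0234] 0.00187
scene press [ 0.7204 -0.2288 -0.3587  0.0234] 0.00187
scene press [ 0.7202 -0.2288 -0.3598  0.041 ] 0.00214
scene pad [ 0.5321 -0.1601 -0.3385] 0.00132
rail 1 19 0.0579 0.0622 0.0663
rail -1 18 -0.0661 -0.0589 -0.0535
both press [ 0.7212 -0.229  -0.3646  0.023 ] 0.00209
both press [ 0.7212 -0.229  -0.3646  0.023 ] 0.00209
both press [ 0.7209 -0.229  -0.3621  0.0408] 0.0023
both pad [ 0.5323 -0.1597 -0.3372] 0.00136
rail 1 70 0.0564 0.0628 0.069
rail -1 69 -0.0768 -0.0582 -0.0532
```

```bash
cat >> h.py <<'E'
PX,PY,PA=0.7215,-0.229,-0.364
ex=np.array([np.cos(PA),np.sin(PA),0]);ey=np.array([-np.sin(PA),np.cos(PA),0]);ez=np.array([0,0,1.])
def w(x,y,z): return np.array([PX,PY,0])+x*ex+y*ey+z*ez   # press -> world
def pl(p): d=np.asarray(p)-[PX,PY,0];return np.array([d@ex,d@ey,d@ez])
def F(): f=np.asarray(manip.current_force());return np.array([f@ex,f@ey,f[2]])
ROT={s:np.stack([np.cross(s*ey,-ez),s*ey,-ez],1) for s in(1,-1)}
def st(t=""): print(t,"t",round(manip.current_time(),2),"tcp",(pl(manip.current_ee_pos())*1000).round(1),"F",F().round(1),"g",round(manip.current_grip_width(),3),round(manip.current_grip_force(),1))
E
python3 - <<'E'
from h import *
for s in ROT:
    q=manip.inverse_kinematics(w(-.07,-.025,.2),ROT[s]);print(s,None if q is None else np.round(q,2))
s=min(ROT,key=lambda s:abs(manip.inverse_kinematics(w(-.07,-.025,.2),ROT[s])[5]));R=ROT[s];print("use",s)
st()
manip.set_gripper(.33,effort=20); st()
manip.move_ptp(w(-.07,-.025,.2),R); manip.dwell(.2);st("above")
for z in(.15,.13,.113):
    manip.move_l(w(-.07,-.025,z),max_speed=.06);st()
    if abs(F()).max()>6: print("CONTACT");break
p,d=manip.grab_frame("scene");cv2.imwrite("pics/s1.png",cv2.resize(p[130:280,250:450],(800,600),interpolation=cv2.INTER_CUBIC)[:,:,::-1])
p,d=manip.grab_frame("top");cv2.imwrite("pics/t1.png",cv2.resize(p[130:280,250:450],(800,600),interpolation=cv2.INTER_CUBIC)[:,:,::-1])
E
```

```text
1 [-0.41  0.63  1.29 -0.    1.22 -1.61]
-1 [-0.41  0.63  1.29 -0.    1.22  1.53]
use -1
 t 1.0 tcp [-409.1 -469.9  231.3] F [ 0.4 -0.4  0.1] g 0.998 0.0
 t 1.58 tcp [-409.1 -469.9  231.3] F [ 0.1  0.  -0.3] g 0.329 0.0
above t 3.8 tcp [-70.  -25.6 200.1] F [-0.6 -0.2 -0.3] g 0.33 0.0
 t 4.78 tcp [-69.7 -25.  150.5] F [ 0.5  0.9 -0.8] g 0.334 0.0
 t 5.27 tcp [-70.1 -25.  129.6] F [-0.  -0.4 -0.4] g 0.328 0.0
 t 5.7 tcp [-70.1 -25.  112.6] F [-0.9 -0.4  0.1] g 0.333 0.0
```

View pics/s1.png

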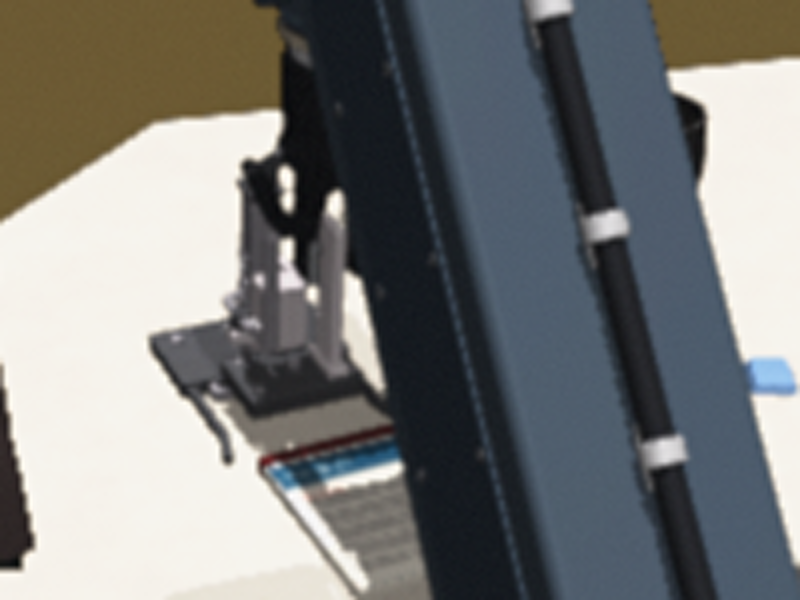

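The fingers straddle an upright near (320,230), but the arm link hides the other side. I'll check with the top view.

View pics/t1.png

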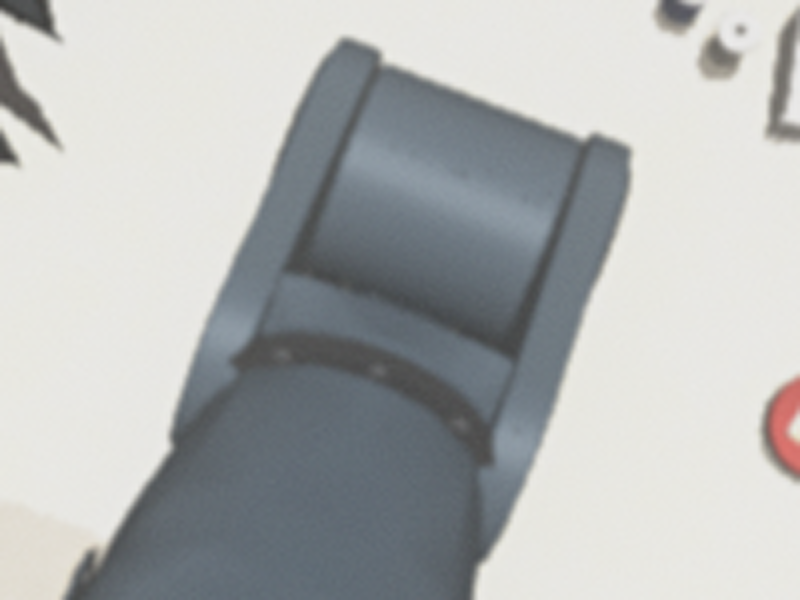

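```bash
python3 - <<'E'
from h import *
k=manip.get_calibration("scene")
for n,X in dict(post=w(0,0,.156),grip=w(-.07,-.025,.158),bar=w(-.07,.021,.159),tcp=w(-.07,-.025,.113),fL=w(-.07,-.025+.021,.113),fR=w(-.07,-.025-.021,.113)).items():
    c=k["camera_matrix"]@(k["R"]@X+k["t"]);u=c[:2]/c[2];print(n,((u-[250,130])*4).round())
E
```

```text
post [257. 183.]
grip [330. 220.]
bar [269. 231.]
tcp [328. 276.]
fL [301. 282.]
fR [355. 270.]
```

The arm hides the press from above. The projected geometry matches the scene view: the left finger is in the gap at about (305,270) and the grip plate is at (330,220). I'll grip it.

```bash
python3 - <<'E'
from h import *
manip.set_gripper(0.0,effort=20);manip.dwell(.2);st("grip20")
f=F();p=pl(manip.current_ee_pos())
E
```

```text
grip20 t 6.29 tcp [-70.  -25.3 113.2] F [-1.5 -4.   1.8] g 0.113 27.0
```

```bash
python3 - <<'E'
from h import *
manip.set_gripper(0.0,effort=50);manip.dwell(.1);st("grip50")
z0=.113
for dz in(.0045,.009,.0135,.018,.0225,.027,.0315,.036,.0385):
    manip.move_l(w(-.07,-.025,z0+dz),max_speed=.03);st(f"{dz*1000:.1f}")
    if abs(F()).max()>30: print("STOP");break
manip.dwell(.2);st()
E
```

```text
grip50 t 6.61 tcp [-70.  -25.2 113.2] F [-1.8 -5.1  4.1] g 0.109 53.5
4.5 t 6.91 tcp [-70.  -25.2 116.9] F [ 1.9 -6.  -2.9] g 0.111 52.4
9.0 t 7.21 tcp [-69.9 -25.2 122.1] F [-1.1 -4.9  2.9] g 0.108 53.6
13.5 t 7.51 tcp [-70.  -25.2 125.9] F [ 3.  -5.3 -2.4] g 0.111 52.4
18.0 t 7.81 tcp [-70.  -25.2 131.1] F [-1.3 -5.   2.6] g 0.11 53.6
22.5 t 8.11 tcp [-70.  -25.2 134.9] F [ 1.4 -5.2 -2.7] g 0.107 52.4
27.0 t 8.41 tcp [-70.  -25.2 140.1] F [-1.5 -4.8  3.2] g 0.111 53.5
31.5 t 8.71 tcp [-70.  -25.2 143.9] F [ 2.2 -6.  -2.8] g 0.107 52.4
36.0 t 9.01 tcp [-70.  -25.3 149.2] F [-1.5 -4.9  3. ] g 0.109 53.6
38.5 t 9.26 tcp [-70.  -25.2 151.1] F [ 1.8 -5.4 -2.2] g 0.11 52.5
 t 9.46 tcp [-70.  -25.2 151. ] F [ 1.5 -5.3 -2.1] g 0.114 52.5
```

```bash
python3 - <<'E'
from h import *
manip.move_l(w(-.07,-.025,.149),max_speed=.02);manip.dwell(.1);st("lowered")
if F()[2]>1:
    manip.set_gripper(.33,effort=20);manip.dwell(.5);st("released")
    p,d=manip.grab_frame("scene")
    manip.move_l(w(-.07,-.025,.27),max_speed=.15);st("up")
    manip.move_ptp(w(-.36,.0,.12),ROT[-1]);st("away")
    p,d=manip.grab_frame("scene");cv2.imwrite("pics/s2.png",cv2.resize(p[130:280,250:450],(800,600),interpolation=cv2.INTER_CUBIC)[:,:,::-1]);np.save("pics/s2d.npy",d)
    p,d=manip.grab_frame("top");cv2.imwrite("pics/t2.png",cv2.resize(p[130:330,240:440],(600,600),interpolation=cv2.INTER_CUBIC)[:,:,::-1]);np.save("pics/t2d.npy",d)
    for c in("top","scene"):
        W=cloud(c,None,manip.grab_frame(c)[1]);L=(W-[PX,PY,0])@np.stack([ex,ey,ez],1)
        for nm,(x0,x1,y0,y1) in dict(plate=(-.09,-.05,-.012,.012),grip=(-.083,-.057,-.03,-.02),bar=(-.076,-.064,.015,.027)).items():
            q=L[(L[...,0]>x0)&(L[...,0]<x1)&(L[...,1]>y0)&(L[...,1]<y1)&(L[...,2]>.03)&(L[...,2]<.23)][:,2]
            print(c,nm,len(q),np.percentile(q,[10,50,90,98]).round(4) if len(q)>3 else "")
E
```

```text
lowered t 9.83 tcp [-69.9 -25.2 149.2] F [-0.8 -4.4  2.7] g 0.109 53.7
released t 10.66 tcp [-70. -25. 149.] F [0.  0.2 0.9] g 0.327 0.0
up t 11.67 tcp [-70.4 -25.  268.8] F [ 0.3  0.2 -0.4] g 0.336 0.0
away t 12.91 tcp [-3.587e+02 -1.000e-01  1.204e+02] F [-0.9  0.5 -0.5] g 0.33 0.0
top plate 185 [0.0739 0.0769 0.0795 0.0822]
top grip 94 [0.1014 0.1909 0.1946 0.1957]
top bar 88 [0.0766 0.1493 0.1942 0.1958]
scene plate 59 [0.0748 0.0775 0.0808 0.0817]
scene grip 134 [0.0949 0.1435 0.1931 0.1951]
scene bar 91 [0.0809 0.1433 0.1871 0.1934]
```

```bash
sleep 1; ls pics
```

```text
c_top.png
s1.png
s2.png
s2d.npy
scene0.png
scene_d.npy
t1.png
t2.png
t2d.npy
top0.png
top_d.npy
```

View pics/s2.png

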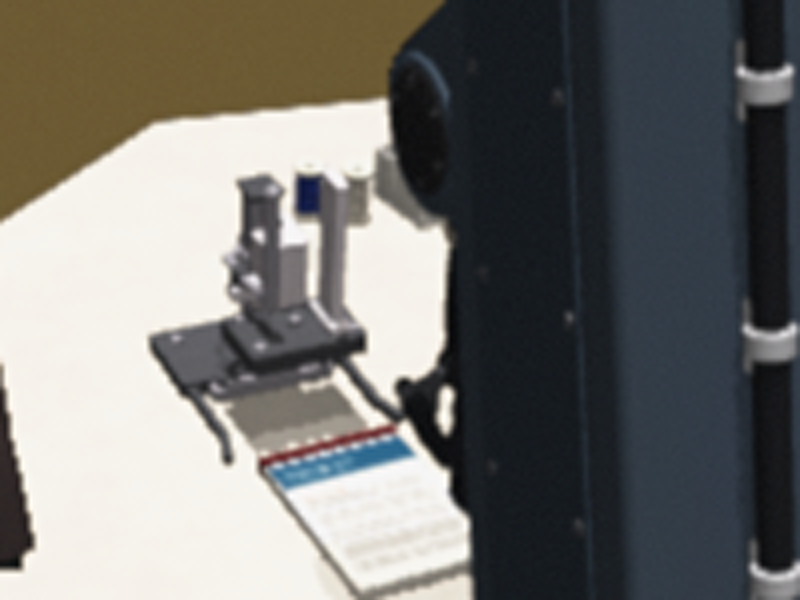

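```bash
cat >> h.py <<'E'
def padfit(c,show=True):
    from scipy.optimize import least_squares
    p,d=manip.grab_frame(c);W=cloud(c,p,d);P=(W[d>0]-[PX,PY,0])@np.stack([ex,ey,ez],1)
    P=P[(P[:,2]>.009)&(P[:,2]<.017)&(abs(P[:,1])<.075)&(P[:,0]>-.30)&(P[:,0]<-.098)]
    def f(q):
        ca,sa=np.cos(q[2]),np.sin(q[2]);D=P[:,:2]-q[:2]
        L=abs(np.stack([ca*D[:,0]+sa*D[:,1],-sa*D[:,0]+ca*D[:,1]],1))-[.08,.0525]
        return L.max(1).clip(0)
    # also pull edges: percentile extents along the pad
    s=least_squares(lambda q:f(q),[P[:,0].mean(),P[:,1].mean(),0],loss="soft_l1",f_scale=.002).x
    print(c,"pad x,y,yaw",(s*1000).round(1),len(P),"ext",(np.percentile(P[:,:2],[1,99],axis=0)*1000).round(1).tolist());return s
E
python3 - <<'E'
from h import *
padfit("top");padfit("scene")
manip.set_gripper(.6)
manip.move_ptp(w(-.312,-.001,.05),ROT[-1]);manip.move_l(w(-.312,-.001,.016),max_speed=.1);manip.dwell(.1);st("low");f0=F()[2]
z=.016
while z>-.014:
    z-=.001;manip.move_l(w(-.312,-.001,z),max_speed=.03)
    if F()[2]-f0>3: break
st("touch")
manip.move_l(w(-.312,-.001,z+.004),max_speed=.05);manip.dwell(.1);st("ready");print("zpush",z+.004)
E
```

```text
top pad x,y,yaw [-196.7   -0.9   18.7] 2875 ext [[-276.3, -52.9], [-118.6, 50.9]]
scene pad x,y,yaw [-200.9   -2.    28.5] 1266 ext [[-282.6, -53.4], [-117.1, 51.5]]
low t 14.58 tcp [-311.6   -1.    16.9] F [0.  0.4 0.1] g 0.601 0.0
touch t 19.58 tcp [-312.    -1.    -3.3] F [-4.9 -0.3 16.9] g 0.599 8.4
ready t 19.93 tcp [-3.12e+02 -1.00e+00 -1.00e-01] F [-0.4 -0.3 -0.8] g 0.604 0.0
zpush -6.938893903907228e-18
```

The head now hangs high at (295,330) and the pad still lies in front of it at (360,500). I'll push with both fingers, coarse first and then feeling for the stop.

```bash
python3 - <<'E'
from h import *
x=-.312
for x in(-.28,-.26,-.24,-.228,-.217):
    manip.move_l(w(x,-.001,.0),max_speed=.08);f=F();st()
    if abs(f).max()>5: print("early");break
padfit("scene");padfit("top")
E
```

```text
t 20.48 tcp [-2.804e+02 -1.000e+00 -2.000e-01] F [-0.7  1.  -0. ] g 0.598 0.0
 t 20.88 tcp [-2.603e+02 -1.000e+00 -1.000e-01] F [-0.4 -0.4 -0.2] g 0.606 0.0
 t 21.28 tcp [-240.1   -1.    -0. ] F [0.1 0.1 0.8] g 0.597 0.0
 t 21.58 tcp [-227.9   -1.     0. ] F [0.7 0.2 0.6] g 0.604 0.0
 t 21.88 tcp [-216.9   -1.    -0. ] F [ 0.1 -0.7 -0.5] g 0.603 0.0
scene pad x,y,yaw [-164.6   10.5  165.3] 350 ext [[-227.9, -37.3], [-100.8, 50.6]]
top pad x,y,yaw [ -111.3     8.3 -1294.2] 787 ext [[-142.7, -55.1], [-98.7, 50.4]]
```

```bash
python3 - <<'E'
from h import *
def fx(n=4): return -np.mean([F()[0] for _ in range(n)])
x=-.217;f=0
while x<-.188:
    x+=.0005 if f<2 else .00015
    manip.move_l(w(x,-.001,0.),max_speed=.02);f=fx()
    if f>1.5: print(round(x*1000,2),round(f,1))
    if f>8.5: break
manip.dwell(.15);st("end")
E
```

```text
-215.0 1.9
-211.5 1.8
-208.0 1.9
-207.0 1.7
-204.0 2.1
-203.85 3.7
-203.7 4.8
-203.55 6.0
-203.4 5.6
-203.25 6.8
-203.1 7.4
-202.95 7.8
-202.8 9.0
end t 30.62 tcp [-2.039e+02 -9.000e-01 -1.000e-01] F [-8.2  1.7  5.2] g 0.597 4.4
```

```bash
python3 - <<'E'
from h import *
manip.move_l(w(-.225,-.001,0.),max_speed=.08)
manip.move_l(w(-.29,-.001,.10),max_speed=.25);st("back")
P=padfit("scene");padfit("top")
p,d=manip.grab_frame("scene");cv2.imwrite("pics/s3.png",cv2.resize(p[130:280,250:450],(800,600),interpolation=cv2.INTER_CUBIC)[:,:,::-1])
manip.set_gripper(1.0)
p,d=manip.grab_frame("top");cv2.imwrite("pics/t3.png",cv2.resize(p[130:330,240:440],(600,600),interpolation=cv2.INTER_CUBIC)[:,:,::-1])
E
```

```text
back t 31.68 tcp [-289.2   -1.    99.8] F [ 0.8 -1.1 -0.9] g 0.599 0.0
scene pad x,y,yaw [-145.5    4.5  225.3] 635 ext [[-196.8, -54.1], [-98.7, 49.8]]
top pad x,y,yaw [-113.8   -0.2   38. ] 1657 ext [[-190.2, -53.2], [-98.9, 50.2]]
```

View pics/s3.png

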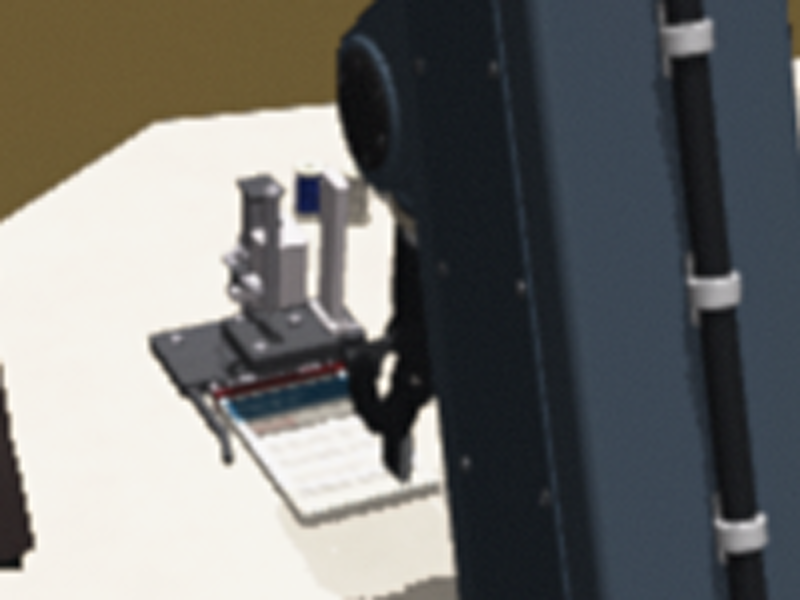

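The red leading strip runs to (215,393) beside the head and the near-left corner is at (303,522). I'll check those against the model and then squeeze, lower and bed the head in stages.

```bash
python3 - <<'E'
from h import *
from scipy.optimize import least_squares
k=manip.get_calibration("scene")
def pr(X):
    c=k["camera_matrix"]@(k["R"]@X+k["t"]);return ((c[:2]/c[2]-[250,130])*4)
for x,y,z in((-.193,.0525,0),(-.193,.0525,.013),(-.033,.0525,.013),(-.053,.0525,.013),(-.108,.069,.01),(-.095,.045,.077)): print(x,y,z,pr(w(x,y,z)).round())
# squeeze approach
Z=.148
manip.move_l(w(-.20,-.0015,.27),max_speed=.25)
manip.move_l(w(-.07,-.0015,.27),max_speed=.2);st("hover")
E
```

```text
-0.193 0.0525 0 [294. 529.]
-0.193 0.0525 0.013 [295. 513.]
-0.033 0.0525 0.013 [206. 390.]
-0.053 0.0525 0.013 [216. 405.]
-0.108 0.069 0.01 [224. 454.]
-0.095 0.045 0.077 [249. 358.]
hover t 34.03 tcp [-70.8  -1.5 269.3] F [-0.6 -0.2 -0.5] g 0.998 0.0
```

View pics/t3.png

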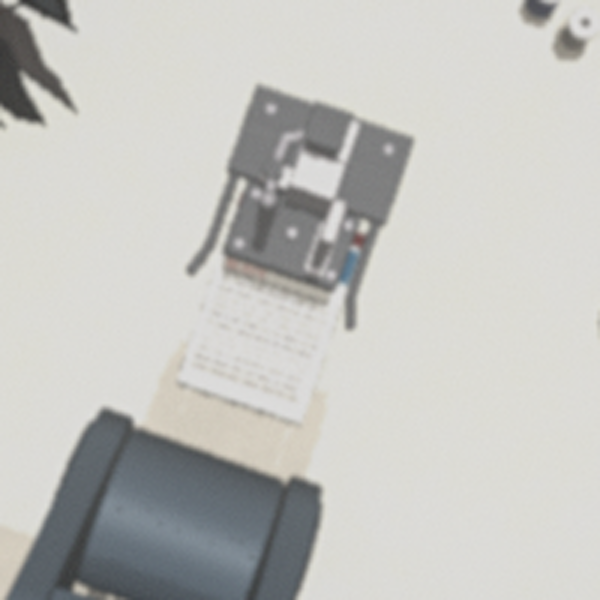

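The pad sits square between the rails: its near edge from (178,382) to (302,422) is parallel to the head's front edge. Corner projections agree with home at about -113 mm. Now I squeeze.

```bash
python3 - <<'E'
from h import *
Z=.148
for z in(.20,.17,Z):
    manip.move_l(w(-.07,-.0015,z),max_speed=.1)
    if abs(F()).max()>6: st("CONTACT");raise SystemExit
st("down")
manip.set_gripper(60/85,effort=40);st("60")
for wd in(57,54,51,48,46):
    manip.move_l(w(-.07,-.030+wd/2000+.0000,Z),max_speed=.03)
    manip.set_gripper(wd/85,effort=40);st(wd)
    if abs(F()).max()>25: print("HIGH");break
manip.set_gripper(0.3,effort=40);manip.dwell(.2);st("squeezed")
W=cloud("scene",None,manip.grab_frame("scene")[1]);L=(W-[PX,PY,0])@np.stack([ex,ey,ez],1)
q=L[(L[...,0]>-.09)&(L[...,0]<-.05)&(abs(L[...,1])<.02)&(L[...,2]>.02)&(L[...,2]<.1)][:,2];print(len(q),np.percentile(q,[25,50,75]).round(4))
E
```

```text
down t 35.7 tcp [-70.1  -1.5 147.8] F [0.5 0.4 0.6] g 1.006 0.0
60 t 36.08 tcp [-69.9  -1.5 148.3] F [-0.  -0.3  0.7] g 0.705 0.0
57 t 36.54 tcp [-70.   -1.7 148.1] F [-0.5 -1.4  1. ] g 0.672 0.7
54 t 37.01 tcp [-70.   -3.2 147.9] F [0.8 0.3 0.1] g 0.635 0.2
51 t 37.48 tcp [-70.1  -4.7 147.8] F [ 0.9 -0.1 -3.1] g 0.6 4.1
48 t 37.94 tcp [-69.9  -6.2 148. ] F [ 1.7  0.5 -3.3] g 0.564 5.3
46 t 38.41 tcp [-69.8  -7.1 148.1] F [ 3.2  1.4 -2.7] g 0.542 6.8
squeezed t 38.83 tcp [-69.8  -8.8 148.1] F [ 2.6 -7.7 -2.4] g 0.498 42.5
131 [0.073  0.0748 0.077 ]
```

```bash
python3 - <<'E'
from h import *
Z=.148;y=-.008
def fz(n=4): return np.mean([F()[2] for _ in range(n)])
manip.move_l(w(-.07,y,Z-.015),max_speed=.04);st()
manip.move_l(w(-.07,y,Z-.031),max_speed=.04);manip.dwell(.2);st()
b=fz(8);print("carry",b);z=Z-.031;d=0
while z>Z-.05:
    z-=.0004 if d<2 else .00012
    manip.move_l(w(-.07,y,z),max_speed=.02);d=fz()-b
    if d>1.5: print(round((Z-z)*1000,2),round(d,1))
    if d>9.5: break
    if manip.current_time()>60: print("time");break
manip.dwell(.15);print(fz(8)-b);st("pressed")
E
```

```text
t 39.4 tcp [-69.8  -8.8 132.5] F [ 3.4 -5.5 -4.8] g 0.5 41.5
 t 40.15 tcp [-69.8  -8.8 116.6] F [ 4.6 -5.6 -4.5] g 0.501 41.5
carry -4.481065381611338
31.8 1.5
33.4 2.3
34.32 1.8
35.52 2.0
35.92 4.9
36.04 5.9
36.16 6.7
36.28 7.6
36.4 8.5
36.52 10.0
10.397107163022508
pressed t 44.8 tcp [-69.8  -8.8 112.3] F [-1.  -5.1  5.9] g 0.497 41.7
```

```bash
python3 - <<'E'
from h import *
manip.set_gripper(1.0);st("open")
z=pl(manip.current_ee_pos())[2]
manip.move_l(w(-.07,-.0015,z),max_speed=.05);st()
manip.move_l(w(-.07,-.0015,.26),max_speed=.12)
manip.move_l(w(-.33,-.0015,.26),max_speed=.3);manip.dwell(.3);st("away")
for c in("scene","top"):
    W=cloud(c,None,manip.grab_frame(c)[1]);L=(W-[PX,PY,0])@np.stack([ex,ey,ez],1)
    q=L[(L[...,0]>-.09)&(L[...,0]<-.05)&(abs(L[...,1])<.012)&(L[...,2]>.02)&(L[...,2]<.1)][:,2];print(c,len(q),np.percentile(q,[25,50,75]).round(4))
p,d=manip.grab_frame("top");cv2.imwrite("pics/t4.png",cv2.resize(p[130:330,240:440],(600,600),interpolation=cv2.INTER_CUBIC)[:,:,::-1])
E
```

```text
open t 45.3 tcp [-70.   -8.1 111.5] F [ 0.7 -0.1 -0.3] g 0.997 0.0
 t 45.58 tcp [-70.   -1.1 111.5] F [ 0.2 -0.   0.6] g 1.002 0.0
away t 48.28 tcp [-329.6   -1.5  259.7] F [ 0.1 -0.1  0.3] g 1.004 0.0
scene 78 [0.037  0.0387 0.0404]
top 176 [0.0363 0.0377 0.0391]
```

View pics/t4.png

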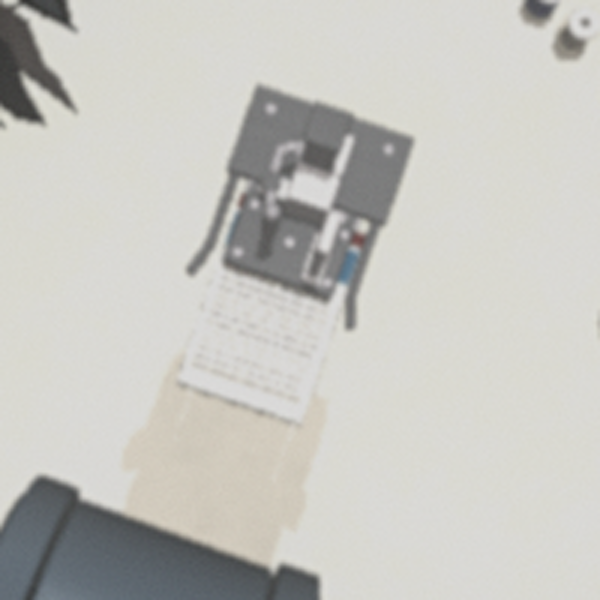

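The head is down at about 20 mm with its weight on the pad. The near edge of the pad still runs from (178,382) to (302,422), so it hasn't moved. I'm handing in.

```bash
python3 -c "
from bench import manip
print(manip.sign_off())"
```

```text
the job is handed in; nothing more can be done
None
```

I completed the whole sequence and handed the job in at about 48 s of the 72 s. The pad is home, pressed with about 8–9 N against the back stop. The head was bedded with about 10 N, then let go and rests on the pad at about 20 mm. The hand-in call returned no verdict, so I can't confirm a pass.

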